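# Seat a gel comb and thread its lock rod through both bushings

### The job

Take the green comb out of its blue stand, push it teeth down into the slot of the gel caster until it is fully home, and let go of it. Then pick up the lock rod with the orange handle and thread it, tip first, over the comb through both brass bushings in turn, entering from the right-hand side as the robot sees it, until the tip stands at least 10 mm out of the far bushing. Finish while still gripping the rod there, holding it still without forcing it against the bushings, and leave the bottle, the tip box and the tube rack where they are.

Things in the scene. Friction and masses are not known exactly. Their poses are not given: they have to be found in the camera images.
- caster: Gel caster, fixed: white base 110 (x) x 130 (y) x 8 mm; on it a grey block 60 x 72 mm, top 40 mm above the bench, with the comb's slot; at y = -48 and +48 mm two posts with brass bushing blocks 28 (x) x 12 (y) x 24 mm (top 86 mm up). Bushing holes: 11.5 mm wide, on one line along y, 74 mm above the bench. Origin: centre of the underside, z up. Yaw within 0.3 rad: -y is the robot's right.
- slot (a point): Centre of the slot's mouth, in the plane of the casting block's top (40 mm above the bench); axes as the caster's. The slot is 6.5 mm wide (x), 54 mm long (y) and 29 mm deep.
- entry_bushing (a point): Centre of the hole on the outer face of the right-hand (-y) bushing; the rod goes in here, towards +y of this frame. Axes as the caster's. The bushing is 12 mm thick.
- exit_bushing (a point): Centre of the hole on the outer face of the left-hand (+y) bushing, 108 mm beyond entry_bushing along +y; the rod comes out here. Axes as the caster's. The bushing is 12 mm thick.
- comb_stand: Blue block 50 (x) x 84 (y) x 40 mm, fixed to the bench, that holds the comb upright in a slot along its y. Origin: centre of the underside. It and the bottle may change places.
- comb: Green comb, loose, about 50 g: grip bar 14 (x) x 64 (y) x 26 mm high, under it a toothed blade 4 mm thick (x), 50 mm wide (y), reaching 26 mm below the bar. Same both ways round. Origin: centre of the bar's underside (shoulders), z up. Starts with its shoulders on the stand, 40 mm above the bench. Fully home, the shoulders lie on the caster's block, this origin at point slot.
- cradle: White rest for the rod, fixed: base 150 (x) x 60 (y) x 8 mm with two uprights 8 mm thick at x = -50 and +55 mm, 36 mm wide (y), 56 mm high, each with a notch 12 mm wide, open above. The rod lies along x in the notches, its axis 50 mm above the bench, its tip towards +x. Origin: centre of the underside.
- rod: Lock rod, about 80 g, loose: a square orange handle 46 (x) x 16 x 16 mm and from it a round steel rod 8 mm thick and 145 mm long with a tapered tip (last 8 mm). Origin: centre of the handle, on the rod's axis; x points along the rod to the tip. It starts level, pointing roughly to the robot's left (+y, within about 0.4 rad).
- rod_tip (a point): The very tip of the rod, 168 mm from the handle's centre along the rod's x; axes as the rod's.
- rod_neck (a point): Where the steel rod leaves the handle, 23 mm from the handle's centre along the rod's x; axes as the rod's.
- reagent: Bystander: amber bottle with blue cap, 56 mm wide, 100 mm high, loose. Origin: centre of the underside.
- tip_box: Bystander: blue pipette tip box 80 x 115 x 45 mm, loose. Origin: centre of the underside.
- tube_rack: Bystander: green tube rack 70 x 110 x 40 mm, with coloured tube caps rising to 46 mm, loose. Origin: centre of the underside.
Things that resemble listed ones, but are neither listed nor needed, are in the scene too. Of the things like the rod, leave any that is turquoise; of the rest the smaller one is meant.

How it is judged:
By the outcome, as a careful person would: the job done as asked, in the order asked, and still so for the second after the job is handed in, while the arm keeps its last pose, push and grip.
It also fails if it takes over 61 s, if anything falls off the work surface, if the arm or the gripper's body presses on something with over 40 N, if the wrist force passes 120 N, or if a joint passes its speed limit or range.

### The arm

A 6-joint arm with a two-finger parallel gripper is mounted at the origin on the work surface. World frame = base frame: x ahead of the robot, y to its left, z up, the work surface at z = 0. Lengths are in m, angles in rad, forces in N, time in s.
With the tool pointing down it reaches from about 0.3 to 0.875 m from the base axis. Payload 6.4 kg.
Tool frame: the origin (TCP) lies at the very end of the fingers, on their centre line; the grasp point (between the pads) lies 19 mm behind it; z points along the fingers, y is the line along which they close (so a half turn about z gives the same grasp; the last joint's range is limited). The gripper opens to 85 mm and grips with 20 to 120 N. Pads are 22 mm wide; open, the fingers measure 114 mm over their backs; the gripper's body (76 mm by 85 mm) begins 54 mm behind the grasp point. The pads swing forward as they close: fully open they stand 13 mm farther back than shut.
Start: joints at [1.107, 0.181, 1.607, -0, 1.354, -0.206], TCP at [0.147, 0.556, 0.231] pointing down, gripper open.
Joint ranges: [-2.99, 2.99], [-0.89, 2.07], [0.3, 2.58], [-1.14, 4.28], [0, 2.63], [-3.12, 3.12]. Speed limits (rad/s): [2.57, 2.57, 3.01, 3.14, 3.14, 3.14].

### API

Orientations are given as a unit quaternion [w, x, y, z].
In Python, from bench import ctrl gives the robot as it stands.
- The arm moves only by the tool jog_arm, never from a script. Its argument "series" is a list that holds one entry, the list of rows, each a list of 7 numbers: the shift along the tool's x, y, z in mm, then the turn, a rotation vector about the tool's x, y, z in rad, then the finger opening in mm, from 0 to 85.4. In form: [[[tx, ty, tz, rx, ry, rz, gripper], ...]]. A call has exactly 10 rows; each row shifts and turns the commanded pose from where the row before left it, along the tool's axes as they then stand; what a row does not reach is not made up. A row lasts 1/10 s, in which the tool goes at most 50 mm and 8.59 degrees, less where a joint would pass 70% of its speed; a pose out of reach is approached as far as the arm can. A call with a gripper value outside its range is refused whole. The fingers move at their own pace and stop on an object; the grip force is fixed at half the most. Time passes only in rows, so rows that do not move let the fingers close, or fill a call up. It gives the time, the measured TCP pose, the force, the opening and the grip force at its end, in the units of the state.
- ctrl.get_obs(): the state, without advancing time (a new reading comes with each control period).
- ctrl.camera(name): name is "scene" or "side" or "wrist"; returns a dict with "frame" (400x640x3 uint8, blue, green, red), "z_map" (400x640 float32, m along the optical axis (not along the pixel's ray), 0 where there is no reading), "fx", "fy", "cx", "cy" (pixels), "xyz" and "rotation" of the camera in the world. Camera axes: x right, y down, z forward; pixel columns grow to the right and rows downward; lengths in m; the calibration is good to about 2 mm. A picture is of the moment at which its call begins.
- ctrl.hand_in(): hands the job in; it is judged then, once.
The state is a dict: "time_s": time; "q": joint angles; "dq": joint speeds; "joint_efforts": joint torques, N m; "eef_pos": TCP position; "eef_rot": TCP orientation; "wrist_force": force on the tool from outside, world axes, zero at the start; "torque": the same for the moment, N m; "opening": opening from 0.0 (shut) to 1.0 (fully open); "grasp_force": force on a finger pad.
Only numpy, scipy, OpenCV 4.12 (cv2) and the standard library are available. Lean on these libraries where they do the work, as an engineer would, in place of code of your own. Each camera call takes 0.05 s, during which the arm holds its last target. There are 200 camera calls.

## Working session

There is one attempt and no reset: what is moved stays moved. The work goes in short steps, Python scripts to look and compute and a tool call to move; the robot and the scene stay as the last step left them, time stands still between calls to the robot, and variables do not carry over. Pictures are saved under pics/ and viewed, at most 12 in all, crops included, and the job is handed in when it is done.

Besides the shell and the picture viewer there is one more tool, called after "Request:" as name([rows], argument=value, ...), one row to a line, values as JSON. jog_arm: Moves the arm, as the interface text tells. Its arguments: {"type":"object","properties":{"series":{"type":"array"}},"required":["series"]}

```bash
mkdir -p pics; ls
cat > h.py <<'E'
import numpy as np, cv2
from bench import ctrl
from scipy.spatial.transform import Rotation as R
def cam(n):
    c=ctrl.camera(n); c['R']=np.array(c['rotation']); 
    if c['R'].size==4: q=c['R']; c['R']=R.from_quat([q[1],q[2],q[3],q[0]]).as_matrix()
    c['p']=np.array(c['xyz']); return c
def cloud(c):
    v,u=np.mgrid[0:400,0:640]; z=c['z_map']
    P=np.stack([(u-c['cx'])/c['fx']*z,(v-c['cy'])/c['fy']*z,z],-1)
    W=P@c['R'].T+c['p']; W[z==0]=np.nan; return W
def ray(c,u,v,h):
    d=c['R']@np.array([(u-c['cx'])/c['fx'],(v-c['cy'])/c['fy'],1]); return c['p']+d*(h-c['p'][2])/d[2]
E
python3 - <<'E'
from h import *
for n in("scene","side","wrist"):
    c=cam(n); cv2.imwrite(f'pics/{n}0.png',c['frame']); np.savez(f'{n}0.npz',**{k:c[k] for k in('frame','z_map','fx','fy','cx','cy','R','p')})
    print(n,c['fx'],c['cx'],c['cy'],c['p'].round(3),c['R'].round(2).tolist())
o=ctrl.get_obs();print(o)
E
```

```text
pics
scene 450.9506732497373 314.7713986248847 198.88705054268667 [1.093 0.722 0.847] [[-0.77, 0.39, -0.51], [0.64, 0.48, -0.6], [0.01, -0.78, -0.62]]
side 501.3827321647691 316.59290398139393 187.60056865672834 [ 0.395 -1.082  0.686] [[1.0, -0.05, 0.06], [-0.08, -0.49, 0.87], [-0.02, -0.87, -0.49]]
wrist 278.48361660085834 317.6248334550957 196.60910189369235 [0.066 0.577 0.373] [[0.26, 0.92, 0.31], [0.97, -0.24, -0.08], [-0.0, 0.32, -0.95]]
{'time_s': 0.15, 'q': array([ 1.10671309e+00,  1.81403810e-01,  1.60778363e+00, -4.49432629e-06,
        1.35380478e+00, -2.06316792e-01]), 'dq': array([-4.53866377e-04, -1.42827836e-03, -2.41485349e-03, -7.66671276e-04,
       -1.10335809e-04,  1.46166980e-05]), 'joint_efforts': array([ 7.46524274e-04, -4.45262933e+01, -3.51697397e+01, -1.63717013e-04,
        5.82047258e-03,  3.91867377e-05]), 'eef_pos': array([0.1463768 , 0.55561146, 0.23056974]), 'eef_rot': array([-2.28128931e-04,  1.28526195e-01,  9.91705867e-01, -6.61562865e-04]), 'wrist_force': array([-0.66293074, -0.16637706, -1.14969962]), 'torque': array([-0.03854769, -0.05571845, -0.01359889]), 'grasp_force': 0.0, 'opening': 0.9947151494840593}
```

View pics/scene0.png

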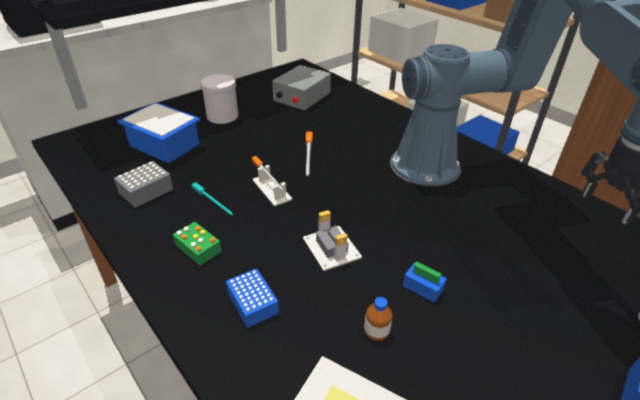

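View pics/side0.png

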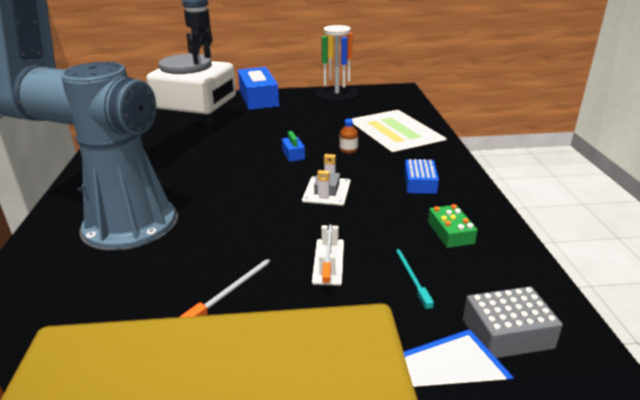

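Scene view: the comb is green, at (427,270) in the blue stand. The caster is at (332,245) with bushings at (324,217) and (341,240), and the bottle is at (378,320). The side view shows the same things at (293,140), (327,188) and (348,137).

Rod candidates:
- orange-handled rod in the cradle, scene (258,162) / side (326,270)
- larger orange-handled rod on the bench, scene (309,138) / side (195,312)
- turquoise rod, scene (197,186)

I'll take the one in the cradle and check it in a crop.

```bash
cat > m.py <<'E'
from h import *
def ld(n):
    return dict(np.load(n+'0.npz'))
def blob(c,W,lo,hi,box):
    hsv=cv2.cvtColor(c['frame'],cv2.COLOR_BGR2HSV); m=cv2.inRange(hsv,lo,hi)>0
    x0,y0,x1,y1=box; k=np.zeros_like(m);k[y0:y1,x0:x1]=1; return m&k&np.isfinite(W[...,0])
def rep(name,P):
    xy=P[:,:2]; (c,s,a)=cv2.minAreaRect((xy*1000).astype(np.float32))
    print(name,len(P),'mean',P.mean(0).round(4),'zmax',P[:,2].max().round(4),'rect',np.round(c,1),np.round(s,1),round(a,1))
E
python3 - <<'E'
from m import *
OR=((3,150,120),(16,255,255)); BR=((14,90,80),(28,255,255)); GR=((45,100,40),(80,255,255)); BL=((100,120,50),(125,255,255)); WH=((0,0,110),(180,60,255))
B={'scene':dict(rodH=(OR,(245,150,275,172)),big=(OR,(300,125,318,147)),bush1=(BR,(314,205,332,226)),bush2=(BR,(332,230,350,250)),comb=(GR,(405,255,450,285)),stand=(BL,(400,255,450,305)),cradle=(WH,(245,150,300,210)),caster=(WH,(295,205,365,272))),
'side':dict(rodH=(OR,(315,255,340,285)),big=(OR,(175,300,210,320)),bush1=(BR,(315,165,330,186)),bush2=(BR,(322,150,340,168)),comb=(GR,(280,128,305,150)),stand=(BL,(278,130,308,162)),cradle=(WH,(305,220,350,288)),caster=(WH,(300,165,355,206)))}
ims=[]
for n in B:
    c=ld(n);W=cloud(c);print(n)
    for k,((lo,hi),b) in B[n].items():
        m=blob(c,W,lo,hi,b); P=W[m]
        if k in('caster','cradle'): P=P[(P[:,2]<.02)]
        elif k in('stand',): P=P[(P[:,2]>.033)]
        elif k in('comb','rodH'): P=P[P[:,2]>np.percentile(P[:,2],90)-.008]
        elif 'bush' in k: P=P[P[:,2]>.08]
        if len(P)>5: rep(k,P)
        else: print(k,len(P),W[m][:,2].max() if m.any() else None)
    b=(240,120,460,310) if n=='scene' else (170,110,370,320)
    ims.append(cv2.resize(c['frame'][b[1]:b[3],b[0]:b[2]],(400,400),interpolation=cv2.INTER_CUBIC))
cv2.imwrite('pics/crop.png',np.hstack(ims))
E
```

```text
scene
rodH 49 mean [ 0.4683 -0.3041  0.0562] zmax 0.0595 rect [ 467.5 -307. ] [46.2 14.6] 82.2
big 72 mean [ 0.2057 -0.3635  0.0176] zmax 0.0253 rect [ 194.6 -376.4] [102.3  21.9] 50.4
bush1 49 mean [0.493  0.051  0.0842] zmax 0.088 rect [493.2  49.7] [15.8 28.8] 74.8
bush2 55 mean [0.5195 0.1439 0.0841] zmax 0.0876 rect [517.6 143.7] [12.3 28. ] 80.0
comb 168 mean [0.4245 0.3404 0.0642] zmax 0.0689 rect [423.9 338.4] [17.5 64.2] 12.3
stand 366 mean [0.4334 0.344  0.0387] zmax 0.0579 rect [423.6 338.1] [52.3 85.6] 13.6
cradle 498 mean [ 0.4871 -0.204   0.0072] zmax 0.0199 rect [ 464.9 -236.8] [211.7  83.7] 80.1
caster 852 mean [0.5221 0.1138 0.007 ] zmax 0.0199 rect [501.9  93.2] [142.1 117.5] 75.7
side
rodH 111 mean [ 0.4633 -0.3113  0.0586] zmax 0.0612 rect [ 463.3 -308.4] [46.8 12. ] 84.4
big 242 mean [ 0.2158 -0.3763  0.0372] zmax 0.564 rect [ 287.5 -631.8] [ 50.9 656.6] 16.7
bush1 51 mean [0.4892 0.0472 0.0855] zmax 0.0908 rect [489.1  49.8] [17.  28.2] 74.6
bush2 50 mean [0.514  0.139  0.0854] zmax 0.0902 rect [514.3 140.4] [19.1 28. ] 77.1
comb 49 mean [0.4185 0.3338 0.0673] zmax 0.0701 rect [418.8 336.3] [13.3 68.9] 12.0
stand 193 mean [0.4186 0.3226 0.0407] zmax 0.0591 rect [419.7 335.6] [51.6 92.5] 13.8
cradle 863 mean [ 0.4779 -0.2142  0.0086] zmax 0.0196 rect [ 481.5 -177.8] [224.4  64.3] 81.3
caster 710 mean [0.5011 0.0728 0.0091] zmax 0.0198 rect [506.1 118.1] [183.2 117.3] 74.2
```

View pics/crop.png

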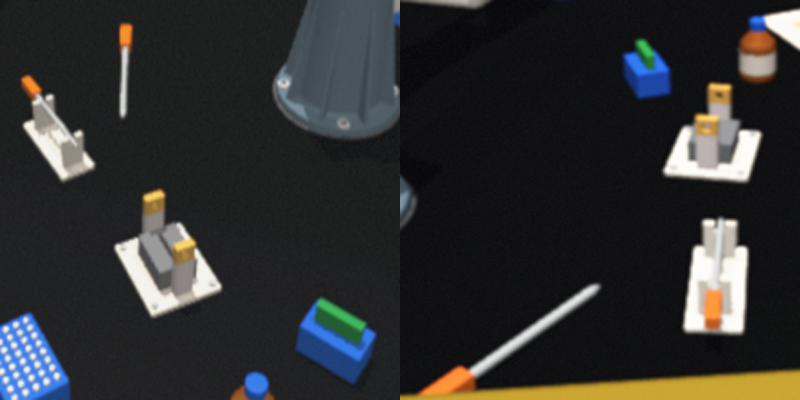

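The crop confirms it: the smaller orange-handled rod sits in the cradle, and the bigger one lies on the bench. First I rotate and move above the comb at about (421,337) mm, yaw ≈ +0.22.

Request:
jog_arm([
  [[0, 0, 5, 0, 0, 0.137, 85], [0, 0, 5, 0, 0, 0.137, 85], [0, 0, 5, 0, 0, 0.137, 85], [0, 0, 5, 0, 0, 0.137, 85], [0, 0, 5, 0, 0, 0.137, 85], [0, 0, 5, 0, 0, 0.137, 85], [0, 0, 5, 0, 0, 0.137, 85], [0, 0, 5, 0, 0, 0.137, 85], [-30, 24, 0, 0, 0, 0, 85], [-30, 24, 0, 0, 0, 0, 85]],
])

```text
time_s: 1.15
eef_pos: [0.2061, 0.5072, 0.1906]
eef_rot: [0.0, 0.625, 0.78, -0.001]
wrist_force: [0.7, 0.9, 0.1]
opening: 0.997
grasp_force: 0.0
```

Request:
jog_arm([
  [[-30, 24, 0, 0, 0, 0, 85], [-30, 24, 0, 0, 0, 0, 85], [-30, 24, 0, 0, 0, 0, 85], [-30, 24, 0, 0, 0, 0, 85], [-30, 24, 0, 0, 0, 0, 85], [-30, 24, 0, 0, 0, 0, 85], [-30, 24, 0, 0, 0, 0, 85], [-4, 5, 0, 0, 0, 0, 85], [0, 0, 0, 0, 0, 0, 85], [0, 0, 0, 0, 0, 0, 85]],
])

```text
time_s: 2.15
eef_pos: [0.4206, 0.3364, 0.1909]
eef_rot: [-0.0, 0.626, 0.78, -0.0]
wrist_force: [-0.3, -0.6, 0.1]
opening: 0.995
grasp_force: 0.0
```

```bash
cat >> m.py <<'E'
OR=((3,150,120),(16,255,255)); BR=((14,90,80),(28,255,255)); GR=((45,100,40),(80,255,255)); BL=((100,120,50),(125,255,255))
def tcp():
    o=ctrl.get_obs(); q=o['eef_rot']; Rm=R.from_quat([q[1],q[2],q[3],q[0]]).as_matrix(); p=np.array(o['eef_pos'])
    print('t',round(o['time_s'],2),'tcp',(p*1e3).round(1),'x',Rm[:,0].round(3),'y',Rm[:,1].round(3),'q6',o['q'].round(2)[5],'F',o['wrist_force'].round(1),'open',round(o['opening'],3),'gf',round(o['grasp_force'],1)); return p,Rm
E
python3 - <<'E'
from m import *
p,Rm=tcp(); c=cam('wrist'); cv2.imwrite('pics/w1.png',c['frame']); W=cloud(c)
for nm,col,z in(('comb',GR,.06),('stand',BL,.036)):
    m=blob(c,W,*col,(0,0,640,400)); P=W[m]; P=P[(P[:,2]>z)&(P[:,2]<.08)&(np.hypot(P[:,0]-.42,P[:,1]-.337)<.08)]; rep(nm,P)
E
```

```text
t 2.15 tcp [420.6 336.4 190.9] x [-0.215  0.977  0.   ] y [ 0.977  0.215 -0.001] q6 0.24 F [-0.3 -0.6  0.1] open 0.995 gf 0.0
comb 769 mean [0.4203 0.3412 0.0655] zmax 0.0675 rect [420.4 339.7] [12.2 62.9] 12.9
stand 2532 mean [0.4196 0.3436 0.0396] zmax 0.0655 rect [420.8 339.3] [50.2 84.1] 12.8
```

View pics/w1.png

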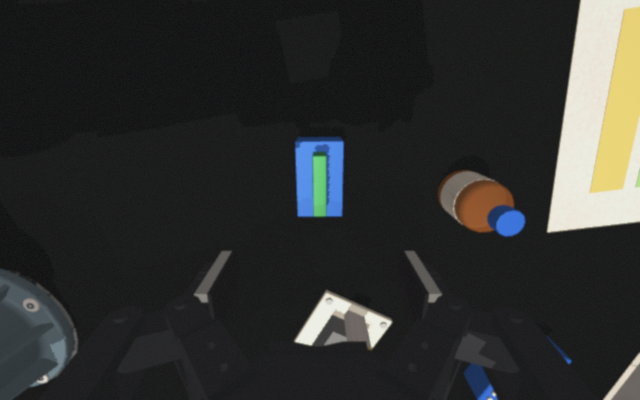

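The wrist view shows the comb centred at (320,184) in the blue stand, with the bottle at (485,200) clear to the right. Shift about 3 mm along tool x, then go down to TCP z ≈ 44 and close.

Request:
jog_arm([
  [[1.5, 0, 25, 0, 0, -0.008, 85], [1.5, 0, 25, 0, 0, 0, 85], [0, 0, 25, 0, 0, 0, 85], [0, 0, 25, 0, 0, 0, 85], [0, 0, 20, 0, 0, 0, 85], [0, 0, 15, 0, 0, 0, 85], [0, 0, 12, 0, 0, 0, 85], [0, 0, 0, 0, 0, 0, 40], [0, 0, 0, 0, 0, 0, 0], [0, 0, 0, 0, 0, 0, 0]],
])

```text
time_s: 3.2
eef_pos: [0.4215, 0.3395, 0.0454]
eef_rot: [0.0, 0.623, 0.782, 0.001]
wrist_force: [-0.2, 0.4, -0.1]
opening: 0.505
grasp_force: 0.0
```

Request:
jog_arm([
  [[0, 0, 0, 0, 0, 0, 0], [0, 0, 0, 0, 0, 0, 0], [0, 0, 0, 0, 0, 0, 0], [0, 0, 0, 0, 0, 0, 0], [0, 0, 0, 0, 0, 0, 0], [0, 0, 0, 0, 0, 0, 0], [0, 0, 0, 0, 0, 0, 0], [0, 0, 0, 0, 0, 0, 0], [0, 0, 0, 0, 0, 0, 0], [0, 0, 0, 0, 0, 0, 0]],
])

```text
time_s: 4.2
eef_pos: [0.4215, 0.3392, 0.0452]
eef_rot: [0.0, 0.623, 0.782, 0.001]
wrist_force: [-0.2, 0.3, 6.5]
opening: 0.15
grasp_force: 59.2
```

Request:
jog_arm([
  [[0, 0, -10, 0, 0, 0, 0], [0, 0, -15, 0, 0, 0, 0], [0, 0, -20, 0, 0, 0, 0], [0, 0, -20, 0, 0, 0, 0], [0, 0, -15, 0, 0, 0, 0], [0, 0, -10, 0, 0, 0.12, 0], [0, 0, 0, 0, 0, 0.12, 0], [0, 0, 0, 0, 0, 0.12, 0], [0, 0, 0, 0, 0, 0.12, 0], [-24, 16, 0, 0, 0, 0, 0]],
])

```text
time_s: 5.2
eef_pos: [0.4296, 0.3134, 0.1356]
eef_rot: [-0.0, 0.792, 0.611, 0.001]
wrist_force: [1.3, -1.0, -0.2]
opening: 0.151
grasp_force: 58.9
```

Request:
jog_arm([
  [[-24, 16, 0, 0, 0, 0, 0], [-24, 16, 0, 0, 0, 0, 0], [-24, 16, 0, 0, 0, 0, 0], [-24, 16, 0, 0, 0, 0, 0], [-24, 16, 0, 0, 0, 0, 0], [-24, 16, 0, 0, 0, 0, 0], [-24, 16, 0, 0, 0, 0, 0], [-15, 11, 0, 0, 0, 0, 0], [-7, 3, 0, 0, 0, 0, 0], [0, 0, 0, 0, 0, 0, 0]],
])

```text
time_s: 6.2
eef_pos: [0.5043, 0.0954, 0.1349]
eef_rot: [0.0, 0.792, 0.611, 0.0]
wrist_force: [-0.5, 0.0, -0.6]
opening: 0.151
grasp_force: 58.9
```

Run:
```python
from m import *
p,Rm=tcp(); 
for n in('wrist','scene','side'):
    c=cam(n); cv2.imwrite(f'pics/{n}2.png',c['frame']); W=cloud(c); print(n)
    m=blob(c,W,*GR,(0,0,640,400)); P=W[m]; P=P[(P[:,2]>.09)&(np.hypot(P[:,0]-p[0],P[:,1]-p[1])<.06)]
    if len(P)>10: rep('comb',P); print(P.min(0).round(4))
    m=blob(c,W,*BR,(0,0,640,400)); P=W[m]
    for s in(-1,1):
        b=np.array([.5035,.096])+s*.048*np.array([.2588,.966]); Q=P[(np.hypot(P[:,0]-b[0],P[:,1]-b[1])<.03)&(P[:,2]>.08)&(P[:,2]<.1)]
        if len(Q)>5: rep('bush%d'%s,Q)
```

```text
t 6.2 tcp [504.3  95.4 134.9] x [0.254 0.967 0.   ] y [ 0.967 -0.254  0.   ] q6 0.21 F [-0.5  0.  -0.6] open 0.151 gf 58.9
wrist
comb 3208 mean [0.5049 0.1009 0.1539] zmax 0.1699 rect [503.4  95.5] [64.8 13.7] 75.4
[0.4893 0.0634 0.108 ]
bush1 759 mean [0.516  0.1436 0.0854] zmax 0.0876 rect [515.7 143.4] [12.3 27.9] 75.2
scene
comb 163 mean [0.5109 0.1127 0.1379] zmax 0.1591 rect [507.8 103.8] [50.2 15.2] 74.9
[0.495  0.0794 0.1013]
bush-1 41 mean [0.496  0.0501 0.0838] zmax 0.0875 rect [495.3  49.9] [16.  23.9] 74.6
bush1 48 mean [0.5191 0.144  0.0846] zmax 0.0874 rect [519.5 144.6] [14.2 27.4] 71.6
side
comb 123 mean [0.4975 0.0776 0.1429] zmax 0.1608 rect [501.2  91.5] [66.3 13.8] 76.8
[0.4884 0.0587 0.1088]
bush-1 51 mean [0.4888 0.047  0.0859] zmax 0.0903 rect [488.8  49.8] [16.5 29.9] 70.0
bush1 31 mean [0.5177 0.1368 0.0861] zmax 0.0905 rect [517.3 137.6] [17.9 19.2] 71.9
```

View pics/wrist2.png

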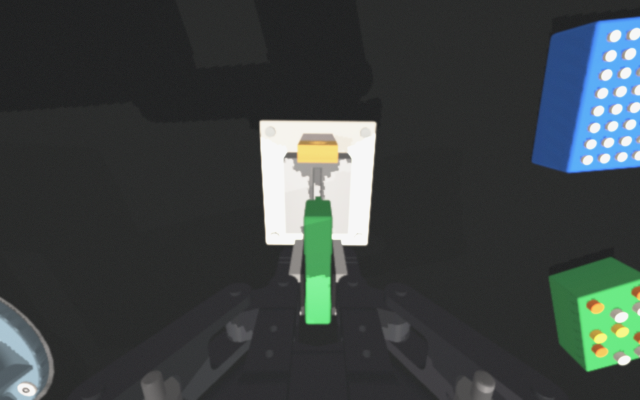

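The wrist view shows the comb and far bushing both at column 318, the slot at column 317 just ahead of the comb, and the caster base centred at about column 318. It is aligned laterally, so I shift +1.5 mm along tool x and lower.

Request:
jog_arm([
  [[1.5, 0, 10, 0, 0, 0, 0], [0, 0, 15, 0, 0, 0, 0], [0, 0, 15, 0, 0, 0, 0], [0, 0, 12, 0, 0, 0, 0], [0, 0, 8, 0, 0, 0, 0], [0, 0, 4, 0, 0, 0, 0], [0, 0, 3, 0, 0, 0, 0], [0, 0, 3, 0, 0, 0, 0], [0, 0, 2, 0, 0, 0, 0], [0, 0, 0, 0, 0, 0, 0]],
])

```text
time_s: 7.35
eef_pos: [0.5046, 0.0975, 0.0623]
eef_rot: [0.0, 0.791, 0.611, 0.0]
wrist_force: [-0.4, -0.2, -0.7]
opening: 0.147
grasp_force: 58.9
```

Run:
```python
from m import *
tcp(); c=cam('wrist'); W=cloud(c); p,_=tcp()
m=blob(c,W,*GR,(0,0,640,400)); P=W[m]; P=P[(np.hypot(P[:,0]-p[0],P[:,1]-p[1])<.06)]; rep('comb',P); P=P[P[:,2]>P[:,2].max()-.004]; rep('top',P)
m=blob(c,W,*BR,(0,0,640,400)); rep('b',W[m])
```

```text
t 7.35 tcp [504.6  97.5  62.3] x [0.252 0.968 0.   ] y [ 0.968 -0.252  0.   ] q6 0.21 F [-0.4 -0.2 -0.7] open 0.147 gf 58.9
t 7.4 tcp [504.7  97.4  62.5] x [0.252 0.968 0.   ] y [ 0.968 -0.252  0.   ] q6 0.21 F [ 0.7  0.8 -0.4] open 0.147 gf 58.9
comb 3237 mean [0.5053 0.1031 0.0814] zmax 0.0972 rect [502.6  92.7] [75.1 13.8] 75.1
top 9 mean [0.5056 0.0903 0.0966] zmax 0.0972 rect [502.4  91.8] [ 3.  12.7] 73.1
b 3268 mean [0.5097 0.1191 0.0809] zmax 0.1376 rect [498.5  62.6] [179.1  44.2] 77.7
```

Blade is in the slot about 9 mm with no force. I'll press on.

Request:
jog_arm([
  [[0, 0, 3, 0, 0, 0, 0], [0, 0, 3, 0, 0, 0, 0], [0, 0, 3, 0, 0, 0, 0], [0, 0, 3, 0, 0, 0, 0], [0, 0, 2, 0, 0, 0, 0], [0, 0, 1.5, 0, 0, 0, 0], [0, 0, 1, 0, 0, 0, 0], [0, 0, 1, 0, 0, 0, 0], [0, 0, 0, 0, 0, 0, 0], [0, 0, 0, 0, 0, 0, 0]],
])

```text
time_s: 8.4
eef_pos: [0.5046, 0.0975, 0.0452]
eef_rot: [0.0, 0.791, 0.612, -0.0]
wrist_force: [-2.9, 0.1, 5.8]
opening: 0.148
grasp_force: 59.6
```

Request:
jog_arm([
  [[0, 0, 0.5, 0, 0, 0, 0], [0, 0, 0.5, 0, 0, 0, 0], [0, 0, 0, 0, 0, 0, 0], [0, 0, 0, 0, 0, 0, 10], [0, 0, 0, 0, 0, 0, 20], [0, 0, 0, 0, 0, 0, 30], [0, 0, 0, 0, 0, 0, 45], [0, 0, 0, 0, 0, 0, 60], [0, 0, 0, 0, 0, 0, 60], [0, 0, 0, 0, 0, 0, 60]],
])

```text
time_s: 9.4
eef_pos: [0.5045, 0.0975, 0.0436]
eef_rot: [-0.0, 0.791, 0.611, -0.0]
wrist_force: [-0.1, 0.4, -0.2]
opening: 0.704
grasp_force: 0.0
```

Request:
jog_arm([
  [[0, 0, -10, 0, 0, 0, 60], [0, 0, -20, 0, 0, 0, 60], [0, 0, -25, 0, 0, 0, 60], [0, 0, -25, 0, 0, 0, 60], [0, 0, -25, 0, 0, 0, 60], [0, 0, -20, 0, 0, 0, 60], [0, 0, -10, 0, 0, 0, 60], [-20, 0, 0, 0, 0, 0, 60], [-20, 0, 0, 0, 0, 0, 60], [-10, 0, 0, 0, 0, 0, 60]],
])

```text
time_s: 10.4
eef_pos: [0.4914, 0.0482, 0.1787]
eef_rot: [-0.0, 0.791, 0.611, -0.0]
wrist_force: [-0.4, 0.9, 0.2]
opening: 0.706
grasp_force: 0.0
```

Run:
```python
from m import *
p,Rm=tcp(); o=ctrl.get_obs()
for n in('wrist','scene','side'):
    c=cam(n); cv2.imwrite(f'pics/{n}3.png',c['frame']); W=cloud(c); print(n)
    m=blob(c,W,*GR,(0,0,640,400)); P=W[m]; P=P[(np.hypot(P[:,0]-.5035,P[:,1]-.097)<.06)]
    if len(P)>10: rep('comb',P); print(P[:,2].min().round(4))
    m=blob(c,W,*BR,(0,0,640,400)); P=W[m]
    for s in(-1,1):
        b=np.array([.5035,.096])+s*.048*np.array([.2588,.966]); Q=P[(np.hypot(P[:,0]-b[0],P[:,1]-b[1])<.03)&(P[:,2]>.08)&(P[:,2]<.1)]
        if len(Q)>5: rep('bush%d'%s,Q)
```

```text
t 10.4 tcp [491.4  48.2 178.7] x [ 0.253  0.967 -0.   ] y [ 0.967 -0.253 -0.   ] q6 0.11 F [-0.4  0.9  0.2] open 0.706 gf 0.0
wrist
comb 669 mean [0.5065 0.1065 0.0656] zmax 0.0674 rect [503.9  96.8] [62.1 12.3] 75.8
0.0636
bush-1 76 mean [0.4923 0.0564 0.084 ] zmax 0.0868 rect [492.1  56.2] [ 1.6 26.7] 74.2
bush1 516 mean [0.516  0.1427 0.0855] zmax 0.0875 rect [515.9 142.7] [10.8 27.2] 74.4
scene
comb 127 mean [0.5092 0.0945 0.0603] zmax 0.0687 rect [507.   95.7] [60.1 14.7] 76.1
0.044
bush-1 46 mean [0.4931 0.051  0.0847] zmax 0.0885 rect [493.2  49. ] [16.8 27.7] 73.8
bush1 47 mean [0.5196 0.1443 0.0846] zmax 0.0884 rect [518.4 143.3] [14.4 27.3] 78.8
side
comb 27 mean [0.5076 0.1111 0.0657] zmax 0.0694 rect [506.7 119.7] [46.3 14.6] 88.6
0.0458
bush-1 50 mean [0.4886 0.0467 0.0858] zmax 0.09 rect [489.8  50.2] [19.4 28.3] 75.2
bush1 46 mean [0.5141 0.1395 0.0857] zmax 0.0899 rect [515.3 143.3] [19.7 27.3] 76.8
```

View pics/wrist3.png

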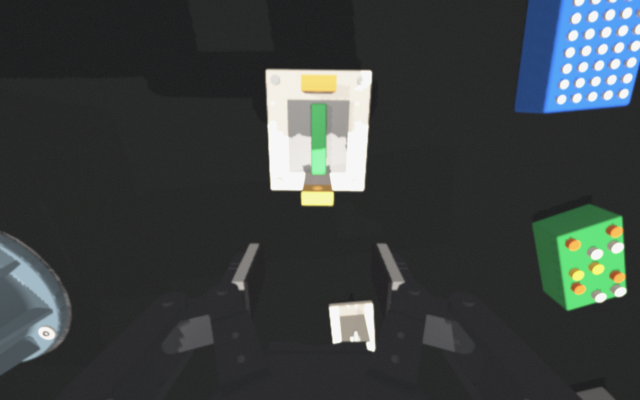

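The wrist view shows the comb seated between the bushings at (318,138), with bushings at (318,83) and (317,198). Its top measures 66 mm, so it is fully home. Next I go above the rod handle at about (465,-308).

Request:
jog_arm([
  [[-20, 3.5, 0, 0, 0, 0, 85], [-40, 7.5, 0, 0, 0, 0, 85], [-40, 7.5, 0, 0, 0, 0, 85], [-40, 7.5, 0, 0, 0, 0, 85], [-40, 7.5, 0, 0, 0, 0, 85], [-40, 7.5, 0, 0, 0, 0, 85], [-40, 7.5, 0, 0, 0, 0, 85], [-40, 7.5, 0, 0, 0, 0, 85], [-30, 5, 0, 0, 0, 0, 85], [-20, 4, 0, 0, 0, 0, 85]],
])

```text
time_s: 11.55
eef_pos: [0.4666, -0.3076, 0.1785]
eef_rot: [-0.0, 0.792, 0.611, 0.0]
wrist_force: [1.0, -0.0, -0.8]
opening: 0.996
grasp_force: 0.0
```

Request:
jog_arm([
  [[0, 0, 0, 0, 0, -0.14, 85], [0, 0, 5, 0, 0, 0, 85], [0, 0, 5, 0, 0, 0, 85], [0, 0, 0, 0, 0, 0, 85], [0, 0, 0, 0, 0, 0, 85], [0, 0, 0, 0, 0, 0, 85], [0, 0, 0, 0, 0, 0, 85], [0, 0, 0, 0, 0, 0, 85], [0, 0, 0, 0, 0, 0, 85], [0, 0, 0, 0, 0, 0, 85]],
])

```text
time_s: 12.55
eef_pos: [0.4665, -0.306, 0.1689]
eef_rot: [0.0, 0.747, 0.665, -0.0]
wrist_force: [-0.5, -0.1, 0.4]
opening: 0.994
grasp_force: 0.0
```

Run:
```python
from m import *
p,Rm=tcp(); c=cam('wrist'); cv2.imwrite('pics/w4.png',c['frame']); W=cloud(c)
m=blob(c,W,*OR,(0,0,640,400)); P=W[m]; P=P[np.hypot(P[:,0]-.465,P[:,1]+.308)<.06]; rep('h',P); P=P[P[:,2]>.053]; rep('htop',P)
# ray method: top-face contour at z=.058
k=m.astype(np.uint8); n,l,s,ct=cv2.connectedComponentsWithStats(k); print(s[1:].tolist())
# steel rod: cloud z 45..56 near axis beyond handle
d=np.array([.12,.99]);h=np.array([.4645,-.308]); Q=W.reshape(-1,3); Q=Q[np.isfinite(Q[:,0])]
t=(Q[:,:2]-h)@d; l=(Q[:,:2]-h)@np.array([.99,-.12]); S=Q[(t>.04)&(t<.165)&(abs(l)<.02)&(Q[:,2]>.046)&(Q[:,2]<.0545)]; t=(S[:,:2]-h)@d
if len(S)>9: print('rod',len(S),S[:,2].mean(), np.polyfit(S[:,1],S[:,0],1), t.min(), t.max(), S.mean(0))
```

```text
t 12.55 tcp [ 466.5 -306.   168.9] x [ 0.115  0.993 -0.   ] y [ 0.993 -0.115  0.   ] q6 -0.68 F [-0.5 -0.1  0.4] open 0.994 gf 0.0
h 196 mean [ 0.4632 -0.3098  0.0337] zmax 0.0584 rect [ 462.6 -317.1] [70.4 21. ] 82.6
htop 111 mean [ 0.4634 -0.3004  0.0563] zmax 0.0584 rect [ 463.9 -304.9] [45.2 16. ] 81.2
[[307, 167, 19, 49, 196], [87, 226, 44, 50, 469]]
rod 1567 0.05237906571216485 [0.14780717 0.50937663] 0.04001259739955993 0.1618172961461637 [ 0.47950618 -0.20209066  0.05237907]
```

View pics/w4.png

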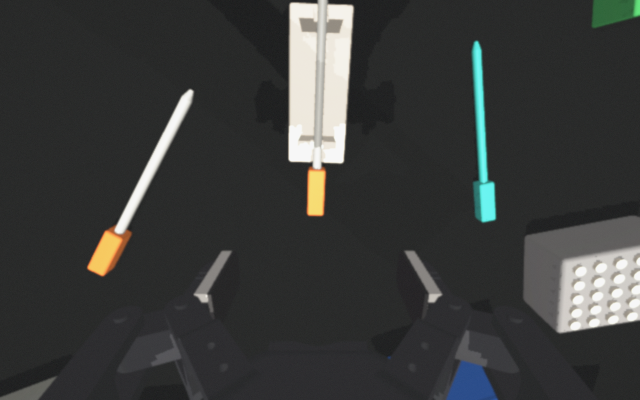

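The wrist view shows the target rod lying in the cradle, handle at (316,192), shaft running up column about 320. The bigger orange rod is at (108,250) and the turquoise one at (485,200), and both are well clear. Now descend and grip.

Request:
jog_arm([
  [[1, -1.5, 15, 0, 0, 0.03, 85], [0, 0, 25, 0, 0, 0, 85], [0, 0, 25, 0, 0, 0, 85], [0, 0, 25, 0, 0, 0, 85], [0, 0, 20, 0, 0, 0, 85], [0, 0, 15, 0, 0, 0, 85], [0, 0, 8, 0, 0, 0, 85], [0, 0, 5, 0, 0, 0, 85], [0, 0, 0, 0, 0, 0, 50], [0, 0, 0, 0, 0, 0, 30]],
])

```text
time_s: 13.6
eef_pos: [0.4657, -0.3053, 0.0316]
eef_rot: [0.001, 0.756, 0.654, 0.0]
wrist_force: [0.3, 0.1, 0.5]
opening: 0.688
grasp_force: 0.0
```

Request:
jog_arm([
  [[0, 0, 0, 0, 0, 0, 10], [0, 0, 0, 0, 0, 0, 0], [0, 0, 0, 0, 0, 0, 0], [0, 0, 0, 0, 0, 0, 0], [0, 0, 0, 0, 0, 0, 0], [0, 0, 0, 0, 0, 0, 0], [0, 0, 0, 0, 0, 0, 0], [0, 0, 0, 0, 0, 0, 0], [0, 0, 0, 0, 0, 0, 0], [0, 0, 0, 0, 0, 0, 0]],
])

```text
time_s: 14.6
eef_pos: [0.4654, -0.305, 0.0311]
eef_rot: [0.0, 0.756, 0.654, 0.0]
wrist_force: [-0.7, -0.3, 5.7]
opening: 0.172
grasp_force: 60.6
```

Run:
```python
from m import *
tcp(); print(ctrl.get_obs()['torque'])
```

```text
t 14.6 tcp [ 465.4 -305.    31.1] x [ 0.145  0.989 -0.   ] y [ 0.989 -0.145  0.   ] q6 -0.65 F [-0.7 -0.3  5.7] open 0.172 gf 60.6
[0.16163731 0.05566432 0.01759356]
```

Request:
jog_arm([
  [[0, 0, -4, 0, 0, 0, 0], [0, 0, -8, 0, 0, 0, 0], [0, 0, -12, 0, 0, 0, 0], [0, 0, -12, 0, 0, 0, 0], [0, 0, -8, 0, 0, 0, 0], [0, 0, -4, 0, 0, 0, 0], [0, 0, 0, 0, 0, 0.03, 0], [0, 0, 0, 0, 0, 0.04, 0], [0, 0, 0, 0, 0, 0.03, 0], [0, 0, 0, 0, 0, 0.013, 0]],
])

```text
time_s: 15.6
eef_pos: [0.4651, -0.3047, 0.0789]
eef_rot: [-0.0, 0.792, 0.61, -0.0]
wrist_force: [0.1, 0.5, -0.7]
opening: 0.172
grasp_force: 59.8
```

Request:
jog_arm([
  [[8, -4, 0, 0, 0, 0, 0], [18, -8, 0, 0, 0, 0, 0], [22, -10, 0, 0, 0, 0, 0], [22, -10, 0, 0, 0, 0, 0], [22, -10, 0, 0, 0, 0, 0], [22, -10, 0, 0, 0, 0, 0], [18, -8, 0, 0, 0, 0, 0], [10, -4, 0, 0, 0, 0, 0], [4, -1, 0, 0, 0, 0, 0], [0, 0, 0, 0, 0, 0, 0]],
])

```text
time_s: 16.6
eef_pos: [0.4398, -0.1469, 0.079]
eef_rot: [0.0, 0.792, 0.611, 0.0]
wrist_force: [-0.4, 0.2, -0.5]
opening: 0.177
grasp_force: 59.8
```

```bash
cat > r.py <<'E'
from m import *
A=np.array([.255,.967]);N=np.array([.967,-.255])
def look(tag,names=('wrist','scene','side')):
    p,Rm=tcp(); x=Rm[:2,0]; y=Rm[:2,1]
    for n in names:
        c=cam(n); cv2.imwrite(f'pics/{n}{tag}.png',c['frame']); W=cloud(c); Q=W.reshape(-1,3); Q=Q[np.isfinite(Q[:,0])]
        t=(Q[:,:2]-p[:2])@x; l=(Q[:,:2]-p[:2])@y; za=p[2]+.019
        S=Q[(t>.03)&(t<.18)&(abs(l)<.012)&(abs(Q[:,2]-za)<.012)]; t=(S[:,:2]-p[:2])@x; l=(S[:,:2]-p[:2])@y
        print(n,len(S))
        if len(S)>20:
            # tool frame: lateral and height vs distance
            pl=np.polyfit(t,l,1); pz=np.polyfit(t,S[:,2]-za,1); print(' rod t %.1f..%.1f lat@100 %.1f slope %.3f  top-axis@100 %.1f slope %.3f'%(t.min()*1e3,t.max()*1e3,np.polyval(pl,.1)*1e3,pl[0],np.polyval(pz,.1)*1e3,pz[0]))
        m=blob(c,W,*BR,(0,0,640,400)); P=W[m]
        for s in(-1,1):
            b=np.array([.5035,.0965])+s*.048*A; B=P[(np.hypot(P[:,0]-b[0],P[:,1]-b[1])<.03)&(P[:,2]>.08)&(P[:,2]<.1)]
            if len(B)>5:
                (cc,sz,a)=cv2.minAreaRect((B[:,:2]*1e3).astype(np.float32)); d=np.array(cc)/1e3-p[:2]; print('  bush%d rect in tool along %.1f lat %.1f'%(s,d@x*1e3,d@y*1e3),np.round(sz,1),round(a,1),'ztop',np.percentile(B[:,2],80).round(4))
E
python3 -c "
from r import *
look('5')"
```

```text
t 16.6 tcp [ 439.8 -146.9   79. ] x [ 0.254  0.967 -0.   ] y [ 0.967 -0.254  0.001] q6 -0.32 F [-0.4  0.2 -0.5] open 0.177 gf 59.8
wrist 4127
 rod t 30.0..119.6 lat@100 -0.7 slope 0.001  top-axis@100 2.0 slope -0.001
scene 95
 rod t 30.6..167.2 lat@100 3.1 slope -0.004  top-axis@100 1.1 slope -0.006
  bush-1 rect in tool along 204.5 lat 2.1 [16. 29.] 76.1 ztop 0.0857
  bush1 rect in tool along 299.3 lat 2.4 [13.8 29.8] 76.9 ztop 0.0859
side 2
  bush-1 rect in tool along 202.3 lat 9.3 [ 4.5 10.9] 8.1 ztop 0.0883
  bush1 rect in tool along 297.9 lat -2.6 [18.2 30.3] 60.4 ztop 0.0885
```

View pics/wrist5.png

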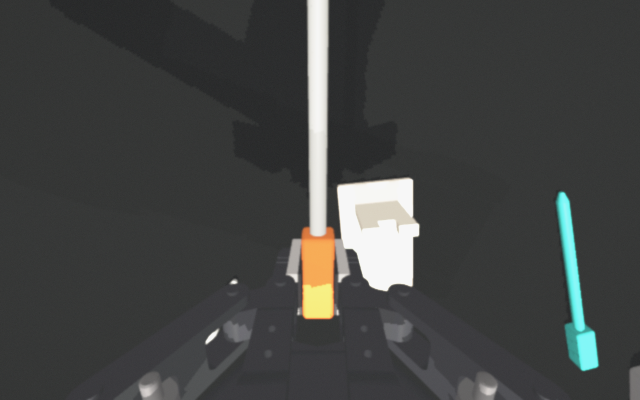

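The rod is straight and level in the grip, running along column 318 from the handle at (318,270). Lower to hole height, advance 20 mm and check the tip.

Request:
jog_arm([
  [[0, 0, 4, 0, 0, 0, 0], [0, 0, 7, 0, 0, 0, 0], [0, 0, 7, 0, 0, 0, 0], [0, 0, 4, 0, 0, 0, 0], [0, 0, 2, 0, 0, 0, 0], [6, 0, 0, 0, 0, 0, 0], [8, 0, 0, 0, 0, 0, 0], [6, 0, 0, 0, 0, 0, 0], [2, 0, 0, 0, 0, 0, 0], [0, 0, 0, 0, 0, 0, 0]],
])

```text
time_s: 17.75
eef_pos: [0.4454, -0.1253, 0.055]
eef_rot: [0.0, 0.792, 0.611, 0.0]
wrist_force: [-0.5, -0.2, -2.1]
opening: 0.174
grasp_force: 59.8
```

```bash
python3 -c "
from r import *
look('6')
a=cv2.imread('pics/scene6.png')[185:265,280:370];b=cv2.imread('pics/side6.png')[145:225,290:380]
f=lambda i:cv2.resize(i,(400,356),interpolation=cv2.INTER_CUBIC)
cv2.imwrite('pics/c6.png',np.hstack([f(a),f(b)]))"
```

```text
t 17.75 tcp [ 445.4 -125.3   55. ] x [ 0.254  0.967 -0.   ] y [ 0.967 -0.254  0.   ] q6 -0.27 F [-0.5 -0.2 -2.1] open 0.174 gf 59.8
wrist 4127
 rod t 30.0..119.7 lat@100 -0.7 slope 0.001  top-axis@100 2.0 slope -0.001
scene 113
 rod t 31.5..179.8 lat@100 2.8 slope -0.021  top-axis@100 1.9 slope 0.019
  bush-1 rect in tool along 181.7 lat 2.2 [15.7 29. ] 71.6 ztop 0.0861
  bush1 rect in tool along 277.9 lat 2.4 [14.5 28.4] 67.5 ztop 0.0857
side 7
  bush-1 rect in tool along 177.2 lat 10.2 [13.8  2.6] 84.3 ztop 0.0878
  bush1 rect in tool along 273.9 lat 1.2 [13.3 26.5] 67.0 ztop 0.0882
```

View pics/c6.png

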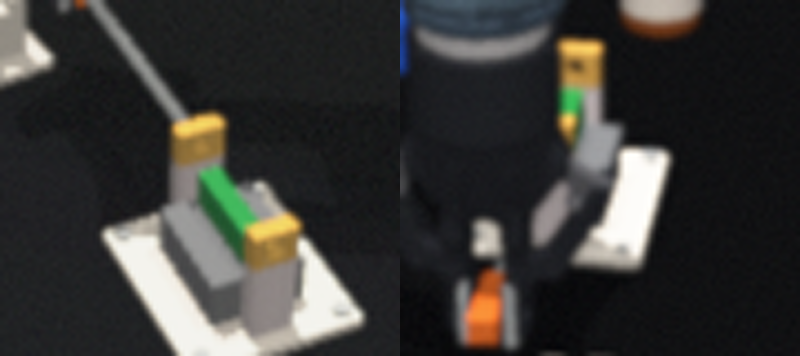

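The scene crop shows the shaft pointing straight at the entry bushing at (185,120) in the crop, with the comb in line beyond it. Lateral offset is within about 0.5 mm. Enter gently and watch the force.

Request:
jog_arm([
  [[2, 0, 0, 0, 0, 0, 0], [2, 0, 0, 0, 0, 0, 0], [2, 0, 0, 0, 0, 0, 0], [2, 0, 0, 0, 0, 0, 0], [2, 0, 0, 0, 0, 0, 0], [2, 0, 0, 0, 0, 0, 0], [2, 0, 0, 0, 0, 0, 0], [2, 0, 0, 0, 0, 0, 0], [0, 0, 0, 0, 0, 0, 0], [0, 0, 0, 0, 0, 0, 0]],
])

```text
time_s: 18.9
eef_pos: [0.4493, -0.1102, 0.0548]
eef_rot: [0.0, 0.792, 0.61, -0.0]
wrist_force: [0.3, 0.3, -0.8]
opening: 0.175
grasp_force: 59.8
```

Request:
jog_arm([
  [[2, 0, 0, 0, 0, 0, 0], [2, 0, 0, 0, 0, 0, 0], [2, 0, 0, 0, 0, 0, 0], [2, 0, 0, 0, 0, 0, 0], [2, 0, 0, 0, 0, 0, 0], [2, 0, 0, 0, 0, 0, 0], [2, 0, 0, 0, 0, 0, 0], [2, 0, 0, 0, 0, 0, 0], [0, 0, 0, 0, 0, 0, 0], [0, 0, 0, 0, 0, 0, 0]],
])

```text
time_s: 19.9
eef_pos: [0.4534, -0.0948, 0.0548]
eef_rot: [0.0, 0.792, 0.61, -0.0]
wrist_force: [0.6, -0.1, -1.1]
opening: 0.177
grasp_force: 59.8
```

```bash
python3 -c "
from r import *
look('7'); o=ctrl.get_obs(); print(o['torque'].round(2))"
```

```text
t 19.9 tcp [453.4 -94.8  54.8] x [ 0.255  0.967 -0.   ] y [ 0.967 -0.255  0.   ] q6 -0.21 F [ 0.6 -0.1 -1.1] open 0.177 gf 59.8
wrist 4124
 rod t 30.0..119.7 lat@100 -0.7 slope 0.001  top-axis@100 2.0 slope -0.001
scene 166
 rod t 31.7..179.4 lat@100 2.4 slope -0.016  top-axis@100 1.4 slope -0.036
  bush-1 rect in tool along 151.4 lat 1.5 [15.9 27.7] 68.6 ztop 0.0865
  bush1 rect in tool along 245.5 lat 2.7 [15.4 28.5] 71.1 ztop 0.0862
side 11
  bush1 rect in tool along 242.5 lat 5.4 [14.6 13.6] 84.3 ztop 0.0878
[-0.04  0.01  0.  ]
```

The tip has passed the entry bushing with no force. Advance 60 mm to just short of the second bushing.

Request:
jog_arm([
  [[3, 0, 0, 0, 0, 0, 0], [6, 0, 0, 0, 0, 0, 0], [8, 0, 0, 0, 0, 0, 0], [8, 0, 0, 0, 0, 0, 0], [8, 0, 0, 0, 0, 0, 0], [8, 0, 0, 0, 0, 0, 0], [8, 0, 0, 0, 0, 0, 0], [6, 0, 0, 0, 0, 0, 0], [3, 0, 0, 0, 0, 0, 0], [2, 0, 0, 0, 0, 0, 0]],
])

```text
time_s: 21.05
eef_pos: [0.4687, -0.0365, 0.0548]
eef_rot: [-0.0, 0.792, 0.61, -0.0]
wrist_force: [-0.6, 0.3, -1.9]
opening: 0.174
grasp_force: 59.8
```

```bash
python3 -c "
from r import *
look('8')"
```

```text
t 21.05 tcp [468.7 -36.5  54.8] x [ 0.255  0.967 -0.   ] y [ 0.967 -0.255 -0.   ] q6 -0.07 F [-0.6  0.3 -1.9] open 0.174 gf 59.8
wrist 5450
 rod t 30.0..122.1 lat@100 -0.1 slope 0.014  top-axis@100 2.7 slope -0.036
  bush-1 rect in tool along 89.9 lat -0.8 [11.8 28. ] 75.2 ztop 0.0861
scene 210
 rod t 34.0..179.1 lat@100 2.5 slope 0.027  top-axis@100 0.0 slope -0.069
  bush-1 rect in tool along 90.0 lat 0.9 [15.3 29.2] 85.8 ztop 0.0864
  bush1 rect in tool along 186.8 lat 2.5 [13.8 29.1] 79.7 ztop 0.0864
side 18
  bush-1 rect in tool along 87.7 lat 9.8 [17.   2.6] 84.1 ztop 0.0863
```

View pics/wrist8.png

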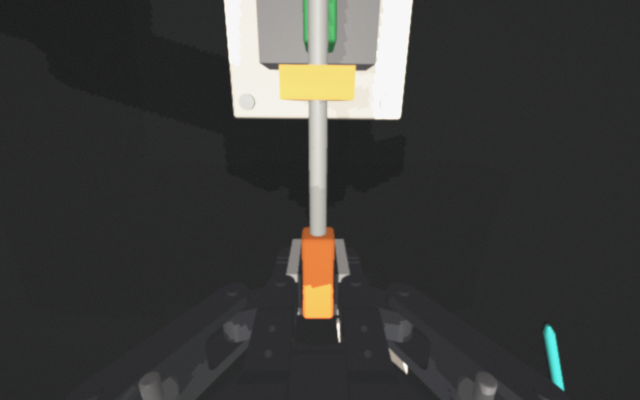

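The wrist view shows the rod threading the entry bushing centrally, at column 318 with the bushing at (317,82). Lateral mismatch is 0.1 mm and the yaw matches. Advance another 40 mm.

Request:
jog_arm([
  [[3, 0, 0, 0, 0, 0, 0], [3, 0, 0, 0, 0, 0, 0], [3, 0, 0, 0, 0, 0, 0], [3, 0, 0, 0, 0, 0, 0], [3, 0, 0, 0, 0, 0, 0], [3, 0, 0, 0, 0, 0, 0], [3, 0, 0, 0, 0, 0, 0], [3, 0, 0, 0, 0, 0, 0], [1, 0, 0, 0, 0, 0, 0], [0, 0, 0, 0, 0, 0, 0]],
])

```text
time_s: 22.2
eef_pos: [0.4751, -0.0125, 0.0548]
eef_rot: [0.0, 0.792, 0.61, 0.0]
wrist_force: [-0.4, 0.3, -1.7]
opening: 0.169
grasp_force: 59.8
```

Request:
jog_arm([
  [[2, 0, 0, 0, 0, 0, 0], [3, 0, 0, 0, 0, 0, 0], [3, 0, 0, 0, 0, 0, 0], [3, 0, 0, 0, 0, 0, 0], [3, 0, 0, 0, 0, 0, 0], [1, 0, 0, 0, 0, 0, 0], [0, 0, 0, 0, 0, 0, 0], [0, 0, 0, 0, 0, 0, 0], [0, 0, 0, 0, 0, 0, 0], [0, 0, 0, 0, 0, 0, 0]],
])

```text
time_s: 23.2
eef_pos: [0.4788, 0.0018, 0.0548]
eef_rot: [-0.0, 0.792, 0.61, -0.0]
wrist_force: [0.1, -0.3, -0.3]
opening: 0.174
grasp_force: 59.8
```

```bash
python3 -c "
from r import *
look('9'); o=ctrl.get_obs(); print(o['torque'].round(2), abs(o['dq']).max())
a=cv2.imread('pics/scene9.png')[175:295,270:450];cv2.imwrite('pics/c9.png',cv2.resize(a,(800,533),interpolation=cv2.INTER_CUBIC))"
```

```text
t 23.2 tcp [478.8   1.8  54.8] x [ 0.255  0.967 -0.   ] y [ 0.967 -0.255 -0.   ] q6 0.01 F [ 0.1 -0.3 -0.3] open 0.174 gf 59.8
wrist 6748
 rod t 30.0..122.2 lat@100 -0.0 slope 0.004  top-axis@100 -2.0 slope -0.137
  bush-1 rect in tool along 50.3 lat -1.1 [12.8 28.1] 75.4 ztop 0.086
scene 264
 rod t 30.2..165.7 lat@100 2.2 slope -0.002  top-axis@100 0.2 slope 0.000
  bush-1 rect in tool along 50.5 lat 1.6 [15.5 28.3] 73.2 ztop 0.086
  bush1 rect in tool along 147.5 lat 2.3 [13.1 27.7] 79.6 ztop 0.0863
side 39
 rod t 36.0..141.1 lat@100 1.7 slope 0.169  top-axis@100 -3.1 slope -0.129
  bush-1 rect in tool along 49.3 lat -11.8 [ 9.7 18.9] 10.2 ztop 0.0879
[-0.1   0.05  0.02] 0.0016716530517849899
```

View pics/c9.png

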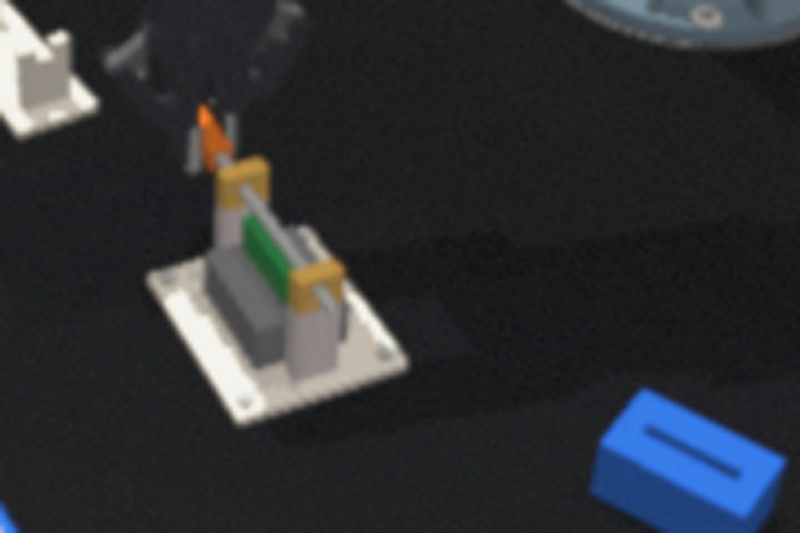

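The scene crop shows the rod through both bushings with its tip out of the far one at (332,308), about 14–15 mm. The comb is seated under it. I add 4 mm margin, settle and hand in.

Request:
jog_arm([
  [[1, 0, 0, 0, 0, 0, 0], [2, 0, 0, 0, 0, 0, 0], [1, 0, 0, 0, 0, 0, 0], [0, 0, 0, 0, 0, 0, 0], [0, 0, 0, 0, 0, 0, 0], [0, 0, 0, 0, 0, 0, 0], [0, 0, 0, 0, 0, 0, 0], [0, 0, 0, 0, 0, 0, 0], [0, 0, 0, 0, 0, 0, 0], [0, 0, 0, 0, 0, 0, 0]],
])

```text
time_s: 24.35
eef_pos: [0.4799, 0.0057, 0.0548]
eef_rot: [0.0, 0.792, 0.61, -0.0]
wrist_force: [-0.3, -0.5, -1.4]
opening: 0.176
grasp_force: 59.8
```

```bash
python3 -c "
from m import *
tcp(); print(ctrl.hand_in())"
```

```text
t 24.35 tcp [479.9   5.7  54.8] x [ 0.255  0.967 -0.   ] y [ 0.967 -0.255  0.   ] q6 0.02 F [-0.3 -0.5 -1.4] open 0.176 gf 59.8
the job is handed in; nothing more can be done
None
```

The comb is fully home in the caster, and the lock rod is through both bushings with its tip an estimated 18 mm out of the far one, still gripped with almost no force on the wrist; I handed it in at 24.4 s, and no verdict came back.

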